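Hang the shoe last and pull-test it

ROBOT

A 7-joint arm with a two-finger parallel gripper is mounted at the origin on the work surface. World frame = base frame: x ahead of the robot, y to its left, z up, the work surface at z = 0. Lengths are in m, angles in degrees, forces in N, time in s.
With the tool pointing down it reaches from about 0.425 to 0.875 m from the base axis. Payload 4.7 kg.
Tool frame: the origin (TCP) lies between the finger pads; the fingertips stand 8 mm ahead of it and the grasp point (between the pads) lies 11 mm behind it (env.tip_extent is the distance from the TCP to the fingertips, in m); z points along the fingers, y is the line along which they close (so a half turn about z gives the same grasp; the last joint's range is limited). The gripper opens to 87 mm and grips with 3 to 60 N. Pads are 19 mm wide; open, the fingers measure 117 mm over their backs; the gripper's body (75 mm by 190 mm) begins 51 mm behind the grasp point.
Start: joints at [-66.285, 18.392, -4.016, 83.108, 1.295, 78.541, -3.26], TCP at [0.253, 0.599, 0.231] pointing down, gripper open.
Joint ranges: [-163.93, 163.93], [-17.29, 119.83], [-79.2, 71.16], [3.27, 140.29], [-89.18, 269.18], [5.43, 117.66], [-154.24, 154.24]. Speed limits (degrees/s): [147.25, 147.25, 180, 180, 180, 180, 180].

INTERFACE

Orientations are given as [roll, pitch, yaw] about the fixed x, y, z axes, in that order (R = Rz(yaw) Ry(pitch) Rx(roll)).
In Python, from cell import sensors, vision, workorder, env gives the robot as it stands.
- The arm moves only by the tool drive_tool, never from a script. Its argument "moves" is a list of rows, each an object of numbers: "x", "y", "z": the shift along the tool's x, y, z in mm; "rx", "ry", "rz": the turn, a rotation vector about the tool's x, y, z in rad; "fingers": the closure, from -1 (fully open) to 1 (shut). In form: [{"x": .., "y": .., "z": .., "rx": .., "ry": .., "rz": .., "fingers": ..}, ...]. A call has 1 to 20 rows; each row is the pose to reach, as a shift and turn from the pose commanded when the call began, along the tool's axes at that moment; what a row does not reach only later rows make up. A row lasts 1/8 s, in which the tool goes at most 62.5 mm and 10.7 degrees, less where a joint would pass 70% of its speed; a pose out of reach is approached as far as the arm can. A call with a gripper value outside its range is refused whole. The fingers move at their own pace and stop on an object; "force" is the grip in N (left out, the last holds). Time passes only in rows, so rows that repeat a pose let the fingers close. It gives the time, the measured TCP pose, the force, the opening and the grip force at its end, in the units of the state.
- sensors.get_obs(): the state, without advancing time (a new reading comes with each control period).
- vision.read_camera(name): name is "scene" or "top" or "wrist"; returns a dict with "image" (420x560x3 uint8, red, green, blue), "fx", "fy", "cx", "cy" (pixels), "R" (3x3) and "t" (3): a world point X has camera coordinates R X + t. Camera axes: x right, y down, z forward; pixel columns grow to the right and rows downward; lengths in m; the calibration is good to about 2 mm. A picture is of the moment at which its call begins. There is no depth.
- workorder.sign_off(): hands the job in; it is judged then, once.
The state is a dict: "time_s": time; "qpos": joint angles; "joint_velocities": joint speeds; "effort": joint torques, N m; "tool_pos": TCP position; "tool_rot": TCP orientation; "force": force on the tool from outside, world axes, zero at the start; "wrist_torque": the same for the moment, N m; "grip_width": finger opening in m; "grasp_force": force on a finger pad.
Only numpy, scipy, OpenCV 4.12 (cv2) and the standard library are available. Lean on these libraries where they do the work, as an engineer would, in place of code of your own. Each camera call takes 0.05 s, during which the arm holds its last target. There are 200 camera calls.

TASK

Pick the yellow shoe last up by its steel hanger and hang it on the hook of the stand. Before letting go, check that it is held: tug it straight down gently, with a steady pull of about 10 N for a second and never jerking or knocking the hook, then let go and leave it hanging still from the hook alone. Leave the green last, the polish tins, the dye bottle and the hammer where they are.

Things in the scene. Friction and masses are not known exactly. Their poses are not given: they have to be found in the camera images.
- last: yellow plastic shoe last (foot form), standing sole down, an upright steel hanger on top. Origin under the sole, below the hanger's middle; z up, y to the toe. It reaches 87 mm to -y (heel), 122 mm to +y (toe), 41 mm either way in x; 95 mm high without hanger. 0.28 to 0.44 kg, balanced under the hanger, a steel plate 8 mm thick in the plane x = 0 (faces look to +x and -x)
- last_tab (a point): where to grip the yellow last: the middle of the hanger's plain tab, 208 mm above the sole, axes as the last's. The tab is 36 mm wide (y) and 8 mm thick (x), from 172 to 230 mm above the sole. Grip across the 8 mm; keep the fingertips at least 182 mm above the sole, clear of the hook that will pass below
- last_eye (a point): peak of the eye of the yellow last, 167 mm above the sole, axes as the last's: the point that comes to rest on the hook. The eye is a window right through the hanger plate (along x) below the tab: 34 mm wide, from 101 mm above the sole to this peak; its sides are straight up to 150 mm, then slope in at 45 degrees to the peak
- stand: hook stand, fixed to the bench. Origin on the bench at the post's axis; z up; the hook points to -x. Dark foot 18 mm high, from x = -120 to 40 mm, 150 mm wide; grey post 24 mm (x) by 30 mm, 215 mm high; the hook's red clamp block reaches x = -24 mm and stands up to 6 mm above the bar's top. Hook and stand are rigid
- stand_bar (a point): nominal hanging point on the hook: 80 mm before the post's axis, 217 mm up, axes as the stand's. The hook is a level round bar 8 mm thick along the stand's x, from the post to x = -116 mm, then turned up at 45 degrees to a tip at x = -132 mm, 12 mm above the bar's top. It is clamped in a slot: the bar's true top is up to 16 mm above or below this point, not measured; find it by feel
- green_last: the other last, green, same shape, size and hanger as the yellow one; to be left alone
- tin_black: shut dark polish tin, disc 72 mm across and 24 mm high, origin under its centre
- tin_brown: shut copper-coloured polish tin, disc 72 mm across and 24 mm high, origin under its centre
- hammer: hammer lying on the bench, 260 mm long, below 40 mm high
- dye: small dye bottle with red cap, 44 mm across, 100 mm high
There are look-alikes about, which are no part of the job. Of the things that look like the last, the middle-sized one is meant.

How it is judged:
By the outcome, as a careful person would: the job done as asked, in the order asked, and still so for the second after the job is handed in, with the robot touching nothing.
It also fails if it takes over 67 s, if anything falls off the work surface, if the arm or the gripper's body presses on something with over 40 N, if the wrist force passes 120 N, or if a joint passes its speed limit or range.

## Working session

There is one attempt and no reset: what is moved stays moved. The work goes in short steps, Python scripts to look and compute and a tool call to move; the robot and the scene stay as the last step left them, time stands still between calls to the robot, and variables do not carry over. Pictures are saved under pics/ and viewed, at most 10 in all, crops included, and the job is handed in when it is done.

Besides the shell and the picture viewer there is one more tool, called after ">>>" by a JSON object that holds its "name" and its "arguments". drive_tool: Moves the arm, as the interface text tells. Its arguments: {"type":"object","properties":{"moves":{"type":"array"},"force":{"type":"number"}},"required":["moves"]}

```bash
mkdir -p pics; ls; cat > h.py <<'E'
import numpy as np, cv2
from cell import sensors, vision, workorder, env
def shot(n,f):
    c=vision.read_camera(n); cv2.imwrite(f'pics/{f}.png',c['image'][:,:,::-1]); 
    np.savez(f'pics/{f}.npz',**c); return c
def load(f): return dict(np.load(f'pics/{f}.npz'))
def ray(c,u,v):
    R=c['R'];d=R.T@np.array([(u-c['cx'])/c['fx'],(v-c['cy'])/c['fy'],1.]);return -R.T@c['t'],d/np.linalg.norm(d)
def onz(c,u,v,z):
    o,d=ray(c,u,v);return o+d*(z-o[2])/d[2]
def tri(obs):
    A=0;b=0
    for c,u,v in obs:
        o,d=ray(c,u,v);P=np.eye(3)-np.outer(d,d);A=A+P;b=b+P@o
    x=np.linalg.solve(A,b)
    return x,[np.linalg.norm((np.eye(3)-np.outer(d,d))@(x-o)) for o,d in [ray(*q) for q in obs]]
def proj(c,X):
    p=c['R']@np.array(X)+c['t'];return p[0]/p[2]*c['fx']+c['cx'],p[1]/p[2]*c['fy']+c['cy']
E
python3 - <<'E'
from h import *
a=shot('scene','s0');b=shot('top','t0')
for c in(a,b): print(-c['R'].T@c['t'],c['R'][2],c['fx'])
print(sensors.get_obs())
E
```

```text
pics
[1.07791015 0.89870568 1.38331522] [-0.36187268 -0.54632025 -0.75536901] 523.5133185064356
[0.38860328 0.01099618 1.19833569] [ 0.09524655  0.00638241 -0.99543325] 392.05821852574076
{'time_s': 0.1, 'qpos': array([-66.28572421,  18.43529543,  -4.01658264,  83.16763275,
         1.29487089,  78.54206035,  -3.25972831]), 'joint_velocities': array([ 0.0750839 , -0.01349941, -0.06715871, -0.20637784, -0.09558751,
        0.04747823, -0.09229261]), 'effort': array([ 1.90141253e-05, -4.92571664e+01, -4.05505691e-01, -3.13400888e+01,
       -6.40696893e-02,  3.95787566e-02,  7.57297380e-05]), 'tool_pos': array([0.25284177, 0.59827878, 0.229568  ]), 'tool_rot': array([-1.79900242e+02,  5.04935500e-03,  1.57096560e+02]), 'force': array([ 0.69460038,  0.20468405, -0.04531601]), 'wrist_torque': array([-0.00429809, -0.02027016,  0.00314632]), 'grasp_force': 0.0, 'grip_width': 0.08671009195506985}
```

View pics/s0.png

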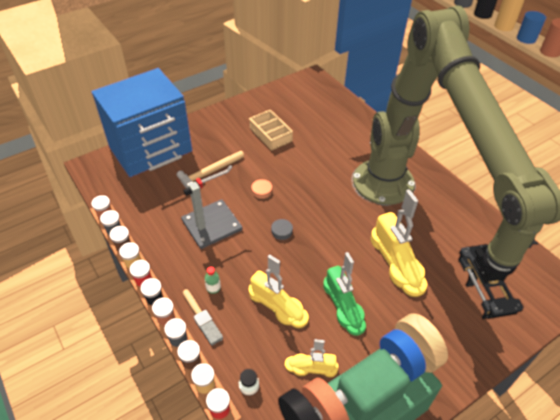

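View pics/t0.png

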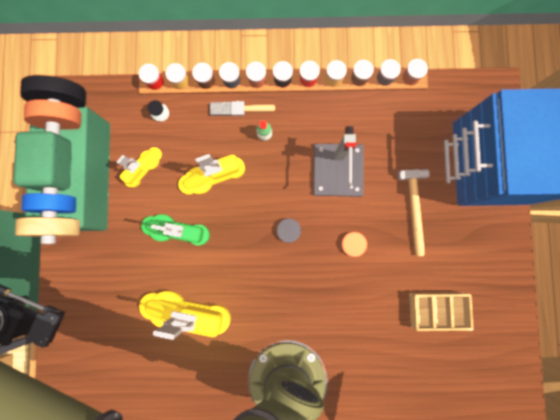

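```bash
python3 - <<'E'
from h import *
s=cv2.imread('pics/s0.png');t=cv2.imread('pics/t0.png')
def cr(i,u,v,w=100,h=75): return cv2.resize(i[v:v+h,u:u+w],(400,300),interpolation=cv2.INTER_CUBIC)
m=np.vstack([np.hstack([cr(s,230,252),cr(s,160,165)]),np.hstack([cr(t,165,135),cr(t,295,122)])])
cv2.imwrite('pics/m0.png',m)
E
```

```text
(no output)
```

View pics/m0.png

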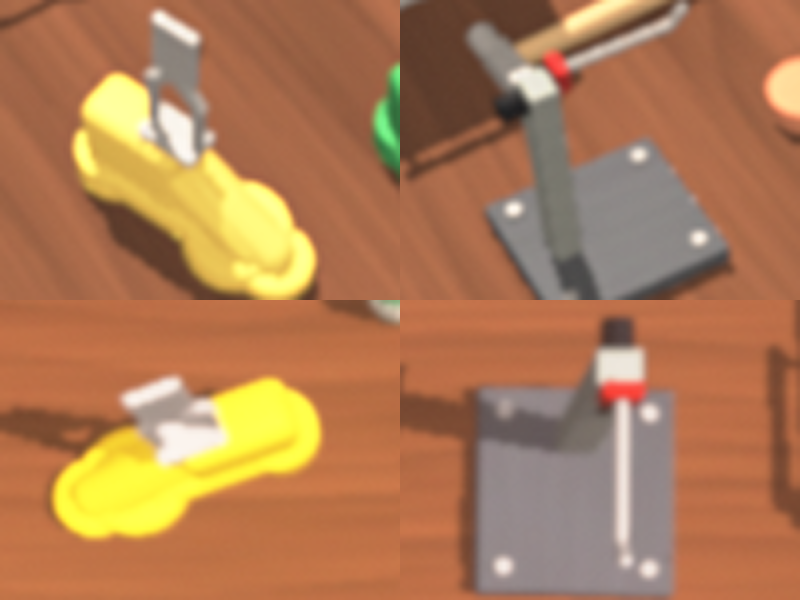

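```bash
python3 - <<'E'
from h import *
s=load('s0');t=load('t0')
S=lambda u,v,o:(s,o[0]+u/4,o[1]+v/4)
T=lambda u,v,o:(t,o[0]+u/4,o[1]+v/4)
L=(230,252);LT=(165,135);P=(160,165);PT=(295,122)
def pr(n,a,b):
    x,e=tri([a,b]);print(n,x.round(4),np.round(e,4));return x
pr('tabtop',S(176,27,L),T(153,88,LT))
a=pr('tab heel',S(154,14,L),T(182,80,LT)); b=pr('tab toe',S(198,40,L),T(124,96,LT))
print('yaw of y', np.degrees(np.arctan2(*(b-a)[[1,0]])),np.linalg.norm(b-a))
p=pr('post',S(133,84,P),T(220,66,PT));q=pr('tip',S(284,10,P),T(226,257,PT))
print(np.degrees(np.arctan2(*(p-q)[[1,0]])),np.linalg.norm((p-q)[:2]))
for n,uv in dict(A=(304,267-0),).items(): pass
f=[onz(t,PT[0]+u/4,PT[1]+v/4,.018) for u,v in[(104,266),(249,268),(250,113),(105,108)]]
print(np.round(f,4)); 
for i in range(4): d=f[(i+1)%4]-f[i];print(np.degrees(np.arctan2(d[1],d[0])),np.linalg.norm(d))
# yellow blob long axis
im=t['image'];hsv=cv2.cvtColor(im,cv2.COLOR_RGB2HSV);m=cv2.inRange(hsv,(22,130,120),(35,255,255))
n,l,st,ce=cv2.connectedComponentsWithStats(m)
for i in range(1,n):
    if st[i,4]>200:
        r=cv2.minAreaRect(np.argwhere(l==i)[:,::-1].astype(np.float32));bx=cv2.boxPoints(r)
        w=np.array([onz(t,*k,.03) for k in bx]);print(ce[i],w[:,:2].round(3).tolist(),[np.linalg.norm(w[j]-w[j+1]).round(3) for j in(0,1)])
g=cv2.connectedComponentsWithStats(cv2.inRange(hsv,(45,100,60),(75,255,255)))
E
```

```text
tabtop [0.6187 0.2057 0.2272] [0.0022 0.0022]
tab heel [0.6242 0.1875 0.2254] [0.0019 0.0019]
tab toe [0.6132 0.2238 0.2291] [0.0024 0.0024]
yaw of y 106.93069764747327 0.03807337214870032
post [ 0.6668 -0.1702  0.2105] [0. 0.]
tip [ 0.5375 -0.1649  0.2264] [0.0034 0.0034]
-2.3468638891486147 0.12936823207032724
[[ 0.5672 -0.1126  0.018 ]
 [ 0.564  -0.2225  0.018 ]
 [ 0.6838 -0.2273  0.018 ]
 [ 0.6895 -0.1164  0.018 ]]
-91.67732861151163 0.10994852317833888
-2.2740247639338156 0.11996704085875305
87.05895449480306 0.11103828584433555
178.23533196596586 0.1224095416111221
[141.99433428 166.63172805] [[0.614, 0.502], [0.715, 0.398], [0.67, 0.355], [0.569, 0.459]] [np.float64(0.145), np.float64(0.062)]
[211.13382594 175.68226601] [[0.607, 0.332], [0.692, 0.141], [0.619, 0.109], [0.535, 0.299]] [np.float64(0.209), np.float64(0.08)]
[183.75283112 312.73362875] [[0.181, 0.439], [0.283, 0.42], [0.228, 0.155], [0.126, 0.176]] [np.float64(0.104), np.float64(0.271)]
```

```bash
cat >> h.py <<'E'
from scipy.spatial.transform import Rotation as Ro
def row(p,yaw_y,base=None,rot=None):
    """tool-frame row for world TCP p, tool pointing straight down with tool y at yaw_y (deg, mod 180)"""
    o=sensors.get_obs();base=o['tool_pos'] if base is None else np.array(base)
    R0=Ro.from_euler('xyz',o['tool_rot'] if rot is None else rot,degrees=True)
    best=None
    for k in(0,180):
        R=Ro.from_euler('xyz',[180,0,yaw_y+90+k],degrees=True)
        r=(R0.inv()*R).as_rotvec()
        if best is None or np.linalg.norm(r)<np.linalg.norm(best): best=r
    return (R0.inv().apply(np.array(p)-base)*1000).round(1),best.round(4)
E
python3 - <<'E'
from h import *
for p,y in [((.26,.58,.35),67),((.35,.43,.36),50),((.50,.31,.36),33),((.60,.19,.36),20)]: print(row(p,y,(.253,.599,.231),[180,0,157.1]))
c=load('t0')
for k in [(105,230),(60,170)]: print(onz(c,*k,.2))
E
```

```text
(array([ -13.8,  -14.8, -119. ]), array([ 0.    , -0.    ,  0.0017]))
(array([-155.1, -117.9, -129. ]), array([ 0.    , -0.    ,  0.2985]))
(array([-340. , -170.1, -129. ]), array([ 0.    , -0.    ,  0.5952]))
(array([-478.8, -241.7, -129. ]), array([ 0.    , -0.    ,  0.8221]))
[0.44103885 0.46038453 0.2       ]
[0.59849587 0.58191602 0.2       ]
```

>>> {"name": "drive_tool", "arguments": {"moves": [{"x":-5,"y":-5,"z":-60,"fingers":-1},{"x":-14,"y":-15,"z":-119},{"x":-55,"y":-45,"z":-125,"rz":0.07},{"x":-105,"y":-80,"z":-129,"rz":0.18},{"x":-155,"y":-118,"z":-129,"rz":0.3},{"x":-210,"y":-135,"z":-129,"rz":0.4},{"x":-265,"y":-150,"z":-129,"rz":0.5},{"x":-315,"y":-165,"z":-129,"rz":0.6},{"x":-365,"y":-185,"z":-129,"rz":0.67},{"x":-415,"y":-210,"z":-129,"rz":0.74},{"x":-450,"y":-230,"z":-129,"rz":0.8},{"x":-470,"y":-238,"z":-129,"rz":0.82},{"x":-479,"y":-242,"z":-129,"rz":0.82},{"x":-479,"y":-242,"z":-129,"rz":0.82},{"x":-479,"y":-242,"z":-129,"rz":0.82}]}}

```text
invalid input at $.moves[0]: expected keys x, y, z, rx, ry, rz, fingers
```

```bash
python3 - <<'E'
from h import *
a=shot('wrist','w1');o=sensors.get_obs();print(o['time_s'],o['tool_pos'],o['tool_rot'],o['force'],-a['R'].T@a['t'],a['R'][2],a['fx'])
E
```

```text
0.15 [0.25287805 0.59835185 0.22970371] [-1.79915884e+02  3.19860495e-03  1.57093822e+02] [-0.26152587  0.33838625  0.29242384] [0.18099252 0.62933554 0.38341373] [ 0.2624155  -0.11289298 -0.95832838] 324.5233550787235
```

View pics/w1.png

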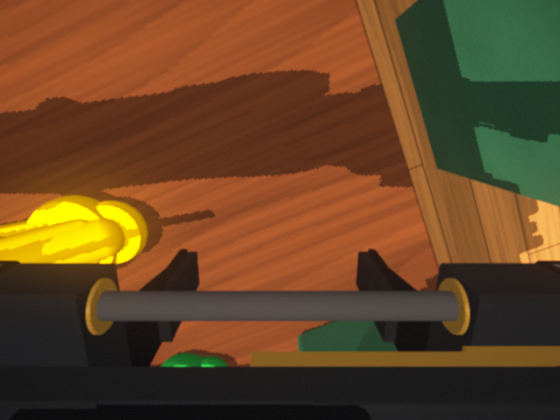

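The move was refused because every row needs all the keys. The picture is therefore from the start pose and shows the big last at the left and nothing useful.

>>> {"name": "drive_tool", "arguments": {"moves": [{"x":-5,"y":-5,"z":-60,"rx":0,"ry":0,"rz":0,"fingers":-1},{"x":-14,"y":-15,"z":-119,"rx":0,"ry":0,"rz":0,"fingers":-1},{"x":-55,"y":-45,"z":-125,"rx":0,"ry":0,"rz":0.07,"fingers":-1},{"x":-105,"y":-80,"z":-129,"rx":0,"ry":0,"rz":0.18,"fingers":-1},{"x":-155,"y":-118,"z":-129,"rx":0,"ry":0,"rz":0.3,"fingers":-1},{"x":-210,"y":-135,"z":-129,"rx":0,"ry":0,"rz":0.4,"fingers":-1},{"x":-265,"y":-150,"z":-129,"rx":0,"ry":0,"rz":0.5,"fingers":-1},{"x":-315,"y":-165,"z":-129,"rx":0,"ry":0,"rz":0.6,"fingers":-1},{"x":-365,"y":-185,"z":-129,"rx":0,"ry":0,"rz":0.67,"fingers":-1},{"x":-415,"y":-210,"z":-129,"rx":0,"ry":0,"rz":0.74,"fingers":-1},{"x":-450,"y":-230,"z":-129,"rx":0,"ry":0,"rz":0.8,"fingers":-1},{"x":-470,"y":-238,"z":-129,"rx":0,"ry":0,"rz":0.82,"fingers":-1},{"x":-479,"y":-242,"z":-129,"rx":0,"ry":0,"rz":0.82,"fingers":-1},{"x":-479,"y":-242,"z":-129,"rx":0,"ry":0,"rz":0.82,"fingers":-1},{"x":-479,"y":-242,"z":-129,"rx":0,"ry":0,"rz":0.82,"fingers":-1}]}}

```text
time_s: 2.02
tool_pos: [0.5992, 0.1914, 0.3596]
tool_rot: [-180.0, -0.1, 110.3]
force: [-0.6, -0.8, 0.4]
grip_width: 0.087
grasp_force: 0.0
```

```bash
python3 - <<'E'
from h import *
a=shot('wrist','w2');o=sensors.get_obs();print(o['time_s'],o['tool_pos'],o['tool_rot'],o['force'],-a['R'].T@a['t'],a['R'][2],a['fx'])
print(proj(a,(.6187,.2057,.23)))
E
```

```text
2.075 [0.5992537  0.19130906 0.35969072] [ 1.79992897e+02 -5.49505031e-02  1.10291126e+02] [ 0.53277716 -0.21767371  0.63622966] [0.57228598 0.26505377 0.51352305] [ 0.09889868 -0.26666349 -0.95870206] 324.5233550787235
(np.float64(302.6304955822478), np.float64(201.7237858706276))
```

View pics/w2.png

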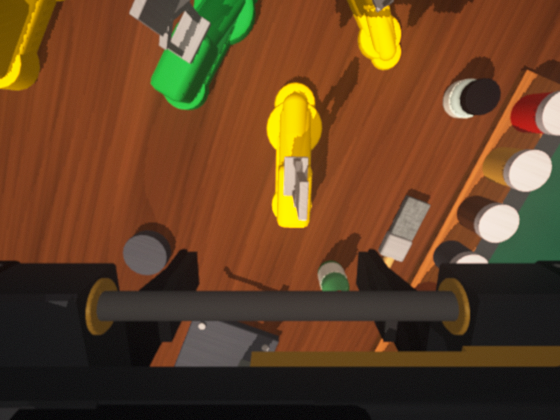

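The middle last is at about (297,160) with its tab at about (300,195). I'll zoom in on the tab.

```bash
python3 - <<'E'
from h import *
i=cv2.imread('pics/w2.png')[145:235,250:350]
cv2.imwrite('pics/w2c.png',cv2.resize(i,(660,594),interpolation=cv2.INTER_CUBIC))
E
```

```text
(no output)
```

View pics/w2c.png

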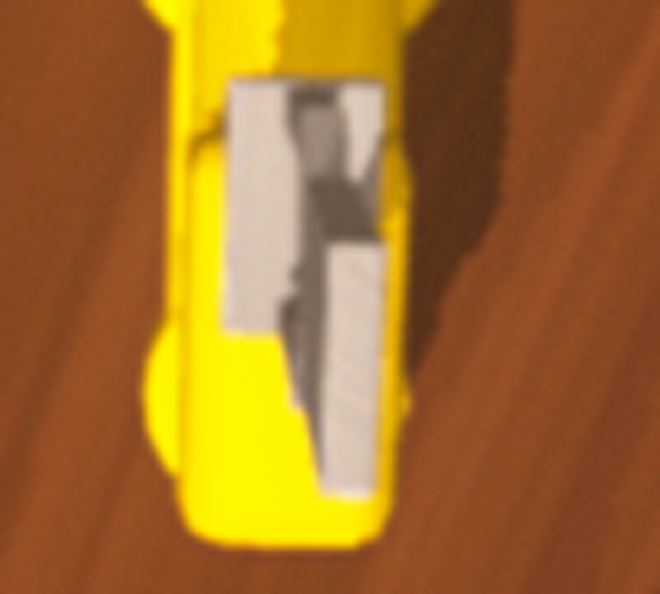

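```bash
python3 - <<'E'
from h import *
w=load('w2');s=load('s0');t=load('t0')
W=lambda u,v:(w,250+(u+.5)/6.6-.5,145+(v+.5)/6.6-.5)
c=W(353,369)
print(tri([c,(s,274,258.8),(t,203.2,157)]))
print(tri([c,(s,274,258.8)]),tri([c,(t,203.2,157)]))
f=np.array([onz(*W(*k),.23) for k in[(328,243),(385,243),(377,495),(322,495)]]);print(f.round(4),f.mean(0))
for i,j in((3,0),(2,1)): d=f[j]-f[i];print(np.degrees(np.arctan2(d[1],d[0])),np.linalg.norm(d))
print(np.linalg.norm(f[0]-f[1]))
E
```

```text
(array([0.6188567 , 0.20602585, 0.22721456]), [np.float64(0.00038732313829787485), np.float64(0.0021646360573063274), np.float64(0.0021733577541516243)])
(array([0.61824366, 0.20749147, 0.22902704]), [np.float64(0.000933257311337646), np.float64(0.0009332573113377033)]) (array([0.62051366, 0.2053707 , 0.22337937]), [np.float64(0.0007937381496962221), np.float64(0.0007937381496961864)])
[[0.6091 0.2219 0.23  ]
 [0.6163 0.2246 0.23  ]
 [0.6284 0.1913 0.23  ]
 [0.6212 0.1887 0.23  ]] [0.61874495 0.20661644 0.23      ]
110.05271673825688 0.03536936213715085
110.03709225027158 0.0353696718092479
0.00763694829001343
```

```bash
python3 - <<'E'
from h import *
print(row((.6187,.2064,.30),20),row((.6187,.2064,.1975),20))
E
```

```text
(array([ 7.4, 23.5, 59.7]), array([ 0.0001, -0.001 ,  0.0051])) (array([  7.3,  23.5, 162.2]), array([ 0.0001, -0.001 ,  0.0051]))
```

>>> {"name": "drive_tool", "arguments": {"moves": [{"x":7.5,"y":23.5,"z":30,"rx":0,"ry":0,"rz":0.005,"fingers":-1},{"x":7.5,"y":23.5,"z":70,"rx":0,"ry":0,"rz":0.005,"fingers":-1},{"x":7.5,"y":23.5,"z":105,"rx":0,"ry":0,"rz":0.005,"fingers":-1},{"x":7.5,"y":23.5,"z":135,"rx":0,"ry":0,"rz":0.005,"fingers":-1},{"x":7.5,"y":23.5,"z":155,"rx":0,"ry":0,"rz":0.005,"fingers":-1},{"x":7.5,"y":23.5,"z":162,"rx":0,"ry":0,"rz":0.005,"fingers":-1},{"x":7.5,"y":23.5,"z":162,"rx":0,"ry":0,"rz":0.005,"fingers":-1},{"x":7.5,"y":23.5,"z":162,"rx":0,"ry":0,"rz":0.005,"fingers":-1}]}}

```text
time_s: 3.08
tool_pos: [0.6203, 0.2048, 0.1991]
tool_rot: [179.9, -0.0, 109.8]
force: [0.6, 1.0, -0.2]
grip_width: 0.0868
grasp_force: 0.0
```

```bash
python3 - <<'E'
from h import *
o=sensors.get_obs();print(o['tool_pos'],o['tool_rot'],o['force'])
E
```

```text
[0.6203029  0.2047768  0.19905813] [ 1.79861045e+02 -8.66479487e-03  1.09828430e+02] [ 0.57153369  0.95272081 -0.17793986]
```

>>> {"name": "drive_tool", "arguments": {"moves": [{"x":2,"y":-1,"z":1.5,"rx":0,"ry":0,"rz":0,"fingers":-1},{"x":2,"y":-1,"z":1.5,"rx":0,"ry":0,"rz":0,"fingers":0},{"x":2,"y":-1,"z":1.5,"rx":0,"ry":0,"rz":0,"fingers":0.6},{"x":2,"y":-1,"z":1.5,"rx":0,"ry":0,"rz":0,"fingers":1},{"x":2,"y":-1,"z":1.5,"rx":0,"ry":0,"rz":0,"fingers":1},{"x":2,"y":-1,"z":1.5,"rx":0,"ry":0,"rz":0,"fingers":1},{"x":2,"y":-1,"z":1.5,"rx":0,"ry":0,"rz":0,"fingers":1},{"x":2,"y":-1,"z":1.5,"rx":0,"ry":0,"rz":0,"fingers":1}], "force": 45}}

```text
time_s: 4.08
tool_pos: [0.6179, 0.2061, 0.1961]
tool_rot: [180.0, -0.0, 109.8]
force: [0.2, -1.2, -0.3]
grip_width: 0.0249
grasp_force: 0.0
```

```bash
python3 - <<'E'
from h import *
o=sensors.get_obs();print(o['tool_pos'],o['tool_rot'],o['force'],o['grip_width'],o['grasp_force'])
E
```

```text
[0.61793199 0.20608202 0.19609116] [ 1.79995789e+02 -2.35966343e-03  1.09827152e+02] [ 0.21338239 -1.23569272 -0.26966344] 0.024878033748038177 0.0
```

>>> {"name": "drive_tool", "arguments": {"moves": [{"x":0,"y":0,"z":0,"rx":0,"ry":0,"rz":0,"fingers":1},{"x":0,"y":0,"z":0,"rx":0,"ry":0,"rz":0,"fingers":1},{"x":0,"y":0,"z":0,"rx":0,"ry":0,"rz":0,"fingers":1},{"x":0,"y":0,"z":0,"rx":0,"ry":0,"rz":0,"fingers":1},{"x":0,"y":0,"z":0,"rx":0,"ry":0,"rz":0,"fingers":1},{"x":0,"y":0,"z":-2,"rx":0,"ry":0,"rz":0,"fingers":1},{"x":0,"y":0,"z":-6,"rx":0,"ry":0,"rz":0,"fingers":1},{"x":0,"y":0,"z":-12,"rx":0,"ry":0,"rz":0,"fingers":1},{"x":0,"y":0,"z":-20,"rx":0,"ry":0,"rz":0,"fingers":1},{"x":0,"y":0,"z":-30,"rx":0,"ry":0,"rz":0,"fingers":1},{"x":0,"y":0,"z":-42,"rx":0,"ry":0,"rz":0,"fingers":1},{"x":0,"y":0,"z":-55,"rx":0,"ry":0,"rz":0,"fingers":1},{"x":0,"y":0,"z":-68,"rx":0,"ry":0,"rz":0,"fingers":1},{"x":0,"y":0,"z":-78,"rx":0,"ry":0,"rz":0,"fingers":1},{"x":0,"y":0,"z":-85,"rx":0,"ry":0,"rz":0,"fingers":1},{"x":0,"y":0,"z":-85,"rx":0,"ry":0,"rz":0,"fingers":1}]}}

```text
time_s: 6.08
tool_pos: [0.6182, 0.2061, 0.2817]
tool_rot: [179.9, -0.0, 109.8]
force: [-0.6, 0.7, -3.7]
grip_width: 0.0077
grasp_force: 45.0
```

```bash
python3 - <<'E'
from h import *
o=sensors.get_obs();print(o['tool_pos'],o['tool_rot'],o['force'],o['wrist_torque'],o['grip_width'],o['grasp_force'])
s=load('s0');t=load('t0');P=(160,165);PT=(295,122)
# stand geometry: bar edge pixels in top view
im=t['image'];g=cv2.cvtColor(im,cv2.COLOR_RGB2GRAY)
for v in range(146,190,4): print(v,g[v,343:358])
print(tri([(s,160+133/4,165+84/4),(t,295+55,122+66/4)]))
E
```

```text
[0.6181921 0.2061206 0.2816563] [ 1.79942765e+02 -1.55080818e-03  1.09824613e+02] [-0.56049896  0.69305208 -3.70489986] [-0.06643674 -0.00680515  0.03257827] 0.007735239036759221 44.98720516450703
146 [ 95  88  85  92 103 118 140 157 152 129 115 116 128 134 136]
150 [ 99  91  85  87 101 138 189 224 221 179 141 149 192 227 235]
154 [114 115 114 119 130 155 195 226 222 182 147 138 137 137 137]
158 [116 125 134 137 140 158 199 226 222 182 148 138 138 137 137]
162 [138 138 137 137 142 159 199 226 221 180 146 139 138 137 138]
166 [139 139 138 138 142 159 200 227 222 179 146 138 138 138 138]
170 [140 139 138 138 142 160 201 228 221 179 146 139 138 138 138]
174 [140 140 140 139 142 160 202 228 221 180 146 140 139 139 139]
178 [142 141 141 141 144 163 204 229 222 178 146 140 140 139 139]
182 [143 143 142 143 144 154 183 207 199 164 143 140 140 140 140]
186 [142 142 141 143 141 142 158 193 216 204 168 145 147 158 162]
(array([ 0.66679553, -0.17018658,  0.2105386 ]), [np.float64(2.9071803968362e-06), np.float64(2.9071803969648217e-06)])
```

```bash
python3 - <<'E'
from h import *
s=load('s0');t=load('t0')
p1=onz(t,350.35,154,.213);p2=onz(t,350.35,178,.213);print(p1,p2,np.degrees(np.arctan2(*(p1-p2)[[1,0]])))
print('post',onz(t,350,138.5,.215),'tip',onz(t,351.5,186.3,.225))
# bar line in scene: per-column bright ridge
g=cv2.cvtColor(s['image'],cv2.COLOR_RGB2GRAY).astype(float)
u0=[]
for u in range(206,228,2):
    col=g[160:190,u];b=col.copy();i=int(col.argmax());k=slice(max(i-3,0),i+4);w=np.clip(col[k]-col[k].min(),0,None);v=160+(np.arange(30)[k]*w).sum()/w.sum();u0.append((u,v))
    # intersect with vertical plane through top cam centre & bar
    o,_=ray(t,350.35,154);n=np.cross(p1-o,p2-o);oo,d=ray(s,u,v);X=oo+d*((o-oo)@n)/(d@n);print(u,round(v,2),X.round(4))
print(proj(s,(.54,-.165,.215)))
E
```

```text
[ 0.62558362 -0.16934783  0.213     ] [ 0.56347917 -0.16738191  0.213     ] -1.8130965926902172
post [ 0.66553674 -0.16936629  0.215     ] tip [ 0.5402568  -0.16741983  0.225     ]
206 169.09 [ 0.6216 -0.1596  0.268 ]
208 168.06 [ 0.6149 -0.1592  0.269 ]
210 167.12 [ 0.6081 -0.1589  0.2696]
212 166.11 [ 0.6013 -0.1585  0.2705]
214 165.15 [ 0.5944 -0.1582  0.2712]
216 164.17 [ 0.5876 -0.1578  0.272 ]
218 163.21 [ 0.5808 -0.1575  0.2727]
220 161.93 [ 0.5739 -0.1568  0.2749]
222 161.24 [ 0.567  -0.1567  0.2743]
224 160.76 [ 0.5601 -0.1568  0.2726]
226 160.64 [ 0.5531 -0.1572  0.2692]
(np.float64(229.48202420539593), np.float64(170.08977537736433))
```

```bash
python3 - <<'E'
from h import *
s=load('s0');t=load('t0')
p1=onz(t,350.35,154,.213);p2=onz(t,350.35,178,.213)
g=cv2.cvtColor(s['image'],cv2.COLOR_RGB2GRAY).astype(float)
for u in range(204,232,3):
    vc=181-(u-202.5)*.37;a=int(vc)-3;col=g[a:a+8,u];w=col-col.min();w=w**2;v=a+(np.arange(8)*w).sum()/w.sum()
    o,_=ray(t,350.35,154);n=np.cross(p1-o,p2-o);oo,d=ray(s,u,v);X=oo+d*((o-oo)@n)/(d@n);print(u,round(v,2),col.astype(int),X.round(4))
E
```

```text
204 179.84 [ 81 129 181 190 161 119  88  79] [ 0.6292 -0.1686  0.2179]
207 178.94 [ 89 142 186 184 152 126 120 120] [ 0.6188 -0.1686  0.2161]
210 177.7 [ 98 155 191 181 148 127 123 121] [ 0.6083 -0.1683  0.2161]
213 176.3 [112 168 191 173 138 124 125 128] [ 0.5978 -0.1678  0.2168]
216 174.91 [122 177 189 164 134 121 120 120] [ 0.5873 -0.1673  0.2176]
219 174.11 [ 85 141 187 186 153 129 125 127] [ 0.5767 -0.1674  0.2152]
222 172.76 [ 91 152 193 184 148 124 119 119] [ 0.566  -0.167   0.2157]
225 171.05 [120 176 198 174 133 110 108 115] [ 0.5554 -0.1662  0.2181]
228 169.41 [153 161 158 143 123 111 109 108] [ 0.5447 -0.1655  0.2201]
231 167.31 [146 131 118 114 114 113 114 112] [ 0.5341 -0.1644  0.2246]
```

```bash
python3 - <<'E'
from h import *
t=load('t0');hsv=cv2.cvtColor(t['image'],cv2.COLOR_RGB2HSV)
n,l,st,ce=cv2.connectedComponentsWithStats(cv2.inRange(hsv,(45,120,60),(75,255,255)))
for i in range(1,n):
    if st[i,4]>100:
        x,y,w,h=st[i,:4];print(ce[i],onz(t,x,y,.05)[:2],onz(t,x+w,y+h,.05)[:2])
print('green tab',onz(t,160,226,.23),onz(t,178,230,.1),'dye',onz(t,264,131,.08))
b=(.6182,.2061,.2817)
for p,y in [((.60,.17,.33),14),((.53,.10,.33),8),((.46,.02,.33),2),((.455,-.07,.33),-2),((.455,-.168,.33),-2),((.455,-.168,.285),-2)]: print(row(p,y,b))
E
```

```text
[175.60063898 230.11821086] [0.49159896 0.42268218] [0.40060885 0.21884392]
green tab [0.44739467 0.31042293 0.23      ] [0.44330981 0.29982274 0.1       ] dye [0.73007063 0.05616385 0.08      ]
(array([-27.8, -29.3, -48.3]), array([ 1.000e-03, -1.000e-04,  1.017e-01]))
(array([ -69.9, -118.9,  -48.4]), array([ 1.000e-03, -1.000e-04,  2.064e-01]))
(array([-121.4, -211.9,  -48.5]), array([ 1.000e-03, -2.000e-04,  3.111e-01]))
(array([-204.4, -247.1,  -48.6]), array([ 1.000e-03, -2.000e-04,  3.809e-01]))
(array([-296.6, -280.4,  -48.6]), array([ 1.000e-03, -2.000e-04,  3.809e-01]))
(array([-296.6, -280.4,   -3.6]), array([ 1.000e-03, -2.000e-04,  3.809e-01]))
```

>>> {"name": "drive_tool", "arguments": {"moves": [{"x":-6,"y":-6,"z":-12,"rx":0,"ry":0,"rz":0.02,"fingers":1},{"x":-16,"y":-16,"z":-30,"rx":0,"ry":0,"rz":0.06,"fingers":1},{"x":-28,"y":-29,"z":-43,"rx":0,"ry":0,"rz":0.1,"fingers":1},{"x":-40,"y":-55,"z":-48,"rx":0,"ry":0,"rz":0.14,"fingers":1},{"x":-55,"y":-87,"z":-48,"rx":0,"ry":0,"rz":0.17,"fingers":1},{"x":-70,"y":-119,"z":-48,"rx":0,"ry":0,"rz":0.21,"fingers":1},{"x":-86,"y":-150,"z":-48,"rx":0,"ry":0,"rz":0.25,"fingers":1},{"x":-103,"y":-182,"z":-48,"rx":0,"ry":0,"rz":0.28,"fingers":1},{"x":-121,"y":-212,"z":-48,"rx":0,"ry":0,"rz":0.31,"fingers":1},{"x":-148,"y":-226,"z":-48,"rx":0,"ry":0,"rz":0.34,"fingers":1},{"x":-176,"y":-238,"z":-48,"rx":0,"ry":0,"rz":0.37,"fingers":1},{"x":-204,"y":-247,"z":-48,"rx":0,"ry":0,"rz":0.38,"fingers":1},{"x":-235,"y":-258,"z":-48,"rx":0,"ry":0,"rz":0.38,"fingers":1},{"x":-262,"y":-268,"z":-48,"rx":0,"ry":0,"rz":0.38,"fingers":1},{"x":-283,"y":-275,"z":-45,"rx":0,"ry":0,"rz":0.38,"fingers":1},{"x":-294,"y":-279,"z":-35,"rx":0,"ry":0,"rz":0.38,"fingers":1},{"x":-297,"y":-280,"z":-20,"rx":0,"ry":0,"rz":0.38,"fingers":1},{"x":-297,"y":-280,"z":-8,"rx":0,"ry":0,"rz":0.38,"fingers":1},{"x":-297,"y":-280,"z":-4,"rx":0,"ry":0,"rz":0.38,"fingers":1},{"x":-297,"y":-280,"z":-4,"rx":0,"ry":0,"rz":0.38,"fingers":1}]}}

```text
time_s: 8.57
tool_pos: [0.4553, -0.1676, 0.2848]
tool_rot: [-180.0, -0.0, 88.1]
force: [-0.1, -0.3, -3.1]
grip_width: 0.0078
grasp_force: 45.0
```

```bash
python3 - <<'E'
from h import *
o=sensors.get_obs();print(o['tool_pos'],o['tool_rot'],o['force'],o['wrist_torque'],o['grip_width'],o['grasp_force'])
def cr(i,u,v,w=130,h=97): return cv2.resize(i[v:v+h,u:u+w],(400,300),interpolation=cv2.INTER_CUBIC)
L=[]
for n in('scene','top','wrist'):
    c=shot(n,n+'3');L.append(c['image'][:,:,::-1].copy())
u,v=proj(load('scene3'),(.5,-.168,.22));u2,v2=proj(load('top3'),(.5,-.168,.22))
o1=(int(u)-65,int(v)-48);o2=(int(u2)-65,int(v2)-48);print(o1,o2)
m=np.vstack([np.hstack([cr(L[0],*o1),cr(L[1],*o2)]),np.hstack([cv2.resize(L[2],(400,300)),np.zeros((300,400,3),np.uint8)])])
cv2.imwrite('pics/m3.png',m)
E
```

```text
[ 0.45526432 -0.16759583  0.28476896] [-1.79976414e+02 -1.12752739e-02  8.81230552e+01] [-0.08788392 -0.26102197 -3.12613303] [-0.07904327  0.04059419 -0.00790788] 0.007840162446449667 44.98791452497244
(174, 115) (286, 154)
```

View pics/m3.png

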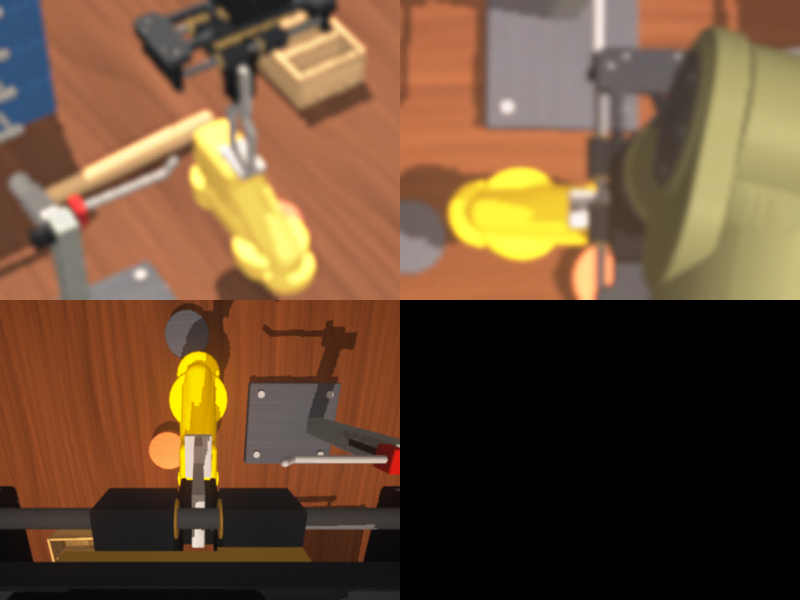

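```bash
python3 - <<'E'
from h import *
t=load('t0');s=load('s0');w=load('wrist3')
g=cv2.cvtColor(w['image'],cv2.COLOR_RGB2GRAY).astype(float)
p1=onz(t,350.35,154,.213);p2=onz(t,350.35,178,.213);o,_=ray(t,350.35,154);n=np.cross(p1-o,p2-o)
# scene-plane
sp=[(207,178.94),(225,171.05)];so,d1=ray(s,*sp[0]);_,d2=ray(s,*sp[1]);ns=np.cross(d1,d2)
for u in range(425,525,16):
    col=g[208:244,u];i=int(col.argmax());hi=np.where(col>.5*(col.max()+np.median(col)))[0];v=208+hi.mean()
    oo,d=ray(w,u,v);X=oo+d*((o-oo)@n)/(d@n);Y=oo+d*((so-oo)@ns)/(d@ns);print(u,v,len(hi),X.round(4),Y.round(4), onz(w,u,v,.216).round(4))
print('tip',onz(w,290*1.4,163*1.4,.228))
E
```

```text
425 224.0 7 [ 0.5647 -0.1675  0.2127] [ 0.5616 -0.1652  0.2193] [ 0.5631 -0.1663  0.216 ]
441 224.0 7 [ 0.5764 -0.1678  0.2128] [ 0.5733 -0.1658  0.2188] [ 0.5747 -0.1667  0.216 ]
457 224.0 7 [ 0.588  -0.1682  0.213 ] [ 0.585  -0.1663  0.2183] [ 0.5863 -0.1671  0.216 ]
473 224.5 8 [ 0.5982 -0.168   0.2156] [ 0.5973 -0.1675  0.2171] [ 0.598  -0.1679  0.216 ]
489 224.5 8 [ 0.6097 -0.1684  0.2158] [ 0.6092 -0.1681  0.2166] [ 0.6096 -0.1683  0.216 ]
505 224.5 8 [ 0.6212 -0.1687  0.2159] [ 0.6211 -0.1686  0.2161] [ 0.6212 -0.1687  0.216 ]
521 224.5 8 [ 0.6327 -0.169   0.2161] [ 0.6331 -0.1692  0.2156] [ 0.6328 -0.1691  0.216 ]
tip [ 0.54470118 -0.16480827  0.228     ]
```

>>> {"name": "drive_tool", "arguments": {"moves": [{"x":1,"y":6,"z":0,"rx":0,"ry":0,"rz":0,"fingers":1},{"x":2,"y":18,"z":0,"rx":0,"ry":0,"rz":0,"fingers":1},{"x":2,"y":32,"z":0,"rx":0,"ry":0,"rz":0,"fingers":1},{"x":2,"y":46,"z":0,"rx":0,"ry":0,"rz":0,"fingers":1},{"x":3,"y":58,"z":0,"rx":0,"ry":0,"rz":0,"fingers":1},{"x":3,"y":67,"z":0,"rx":0,"ry":0,"rz":0,"fingers":1},{"x":3,"y":74,"z":0,"rx":0,"ry":0,"rz":0,"fingers":1},{"x":3,"y":80,"z":0,"rx":0,"ry":0,"rz":0,"fingers":1},{"x":3,"y":86,"z":0,"rx":0,"ry":0,"rz":0,"fingers":1},{"x":3,"y":91,"z":0,"rx":0,"ry":0,"rz":0,"fingers":1},{"x":3,"y":94,"z":0,"rx":0,"ry":0,"rz":0,"fingers":1},{"x":3,"y":94,"z":0,"rx":0,"ry":0,"rz":0,"fingers":1}]}}

```text
time_s: 10.22
tool_pos: [0.5494, -0.1685, 0.285]
tool_rot: [-180.0, 0.0, 88.1]
force: [0.3, 0.8, -3.4]
grip_width: 0.0077
grasp_force: 45.0
```

```bash
python3 - <<'E'
from h import *
o=sensors.get_obs();print(o['tool_pos'],o['tool_rot'],o['force'],o['wrist_torque'],o['grip_width'])
c=shot('scene','scene4');w=shot('wrist','wrist4')
i=c['image'][:,:,::-1];u,v=map(int,proj(c,(.55,-.168,.22)))
a=cv2.resize(i[v-55:v+55,u-40:u+60],(400,440),interpolation=cv2.INTER_CUBIC)
b=cv2.resize(w['image'][100:320,180:380,::-1],(400,440))
cv2.imwrite('pics/m4.png',np.hstack([a,b]))
E
```

```text
[ 0.54936882 -0.16847637  0.2849683 ] [-1.79988339e+02  1.31553475e-03  8.80527435e+01] [ 0.29636197  0.75671067 -3.43495312] [-0.12047029  0.09860728 -0.01835585] 0.0076990825115049255
```

View pics/m4.png

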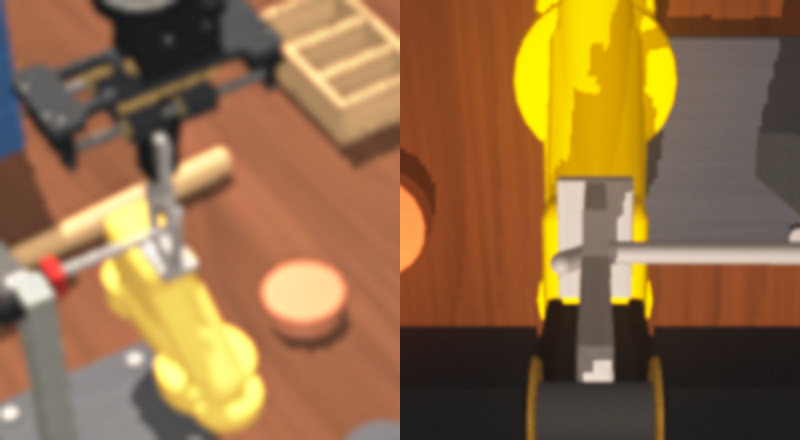

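The right panel shows the hook tip coming out to the left of the plate at (555,260), so the bar is through the eye and no force shows. I'll go on to the hanging point.

>>> {"name": "drive_tool", "arguments": {"moves": [{"x":0,"y":4,"z":0,"rx":0,"ry":0,"rz":0,"fingers":1},{"x":1,"y":11,"z":0,"rx":0,"ry":0,"rz":0,"fingers":1},{"x":1,"y":20,"z":0,"rx":0,"ry":0,"rz":0,"fingers":1},{"x":2,"y":29,"z":0,"rx":0,"ry":0,"rz":0,"fingers":1},{"x":2,"y":35,"z":0,"rx":0,"ry":0,"rz":0,"fingers":1},{"x":2,"y":37,"z":0,"rx":0,"ry":0,"rz":0,"fingers":1},{"x":2,"y":37,"z":4,"rx":0,"ry":0,"rz":0,"fingers":1},{"x":2,"y":37,"z":9,"rx":0,"ry":0,"rz":0,"fingers":1},{"x":2,"y":37,"z":14,"rx":0,"ry":0,"rz":0,"fingers":1},{"x":2,"y":37,"z":18,"rx":0,"ry":0,"rz":0,"fingers":1},{"x":2,"y":37,"z":20,"rx":0,"ry":0,"rz":0,"fingers":1},{"x":2,"y":37,"z":20,"rx":0,"ry":0,"rz":0,"fingers":1}]}}

```text
time_s: 11.82
tool_pos: [0.5863, -0.1677, 0.265]
tool_rot: [-180.0, -0.0, 88.1]
force: [0.2, 0.0, -3.0]
grip_width: 0.0079
grasp_force: 45.0
```

```bash
cat > st.py <<'E'
from h import *
o=sensors.get_obs();print(o['time_s'],o['tool_pos'].round(5),o['tool_rot'].round(2),o['force'].round(2),o['wrist_torque'].round(3),o['grip_width'].round(5),o['grasp_force'])
E
python3 st.py
```

```text
Traceback (most recent call last):
  File "st.py", line 2, in <module>
    o=sensors.get_obs();print(o['time_s'],o['tool_pos'].round(5),o['tool_rot'].round(2),o['force'].round(2),o['wrist_torque'].round(3),o['grip_width'].round(5),o['grasp_force'])
                                                                                                                                       ^^^^^^^^^^^^^^^^^^^^^
AttributeError: 'float' object has no attribute 'round'
```

>>> {"name": "drive_tool", "arguments": {"moves": [{"x":0,"y":0,"z":1,"rx":0,"ry":0,"rz":0,"fingers":1},{"x":0,"y":0,"z":2,"rx":0,"ry":0,"rz":0,"fingers":1},{"x":0,"y":0,"z":3,"rx":0,"ry":0,"rz":0,"fingers":1},{"x":0,"y":0,"z":4,"rx":0,"ry":0,"rz":0,"fingers":1},{"x":0,"y":0,"z":5,"rx":0,"ry":0,"rz":0,"fingers":1},{"x":0,"y":0,"z":6,"rx":0,"ry":0,"rz":0,"fingers":1},{"x":0,"y":0,"z":7,"rx":0,"ry":0,"rz":0,"fingers":1}]}}

```text
time_s: 12.7
tool_pos: [0.5863, -0.1678, 0.258]
tool_rot: [180.0, -0.0, 88.0]
force: [0.8, -0.4, -4.0]
grip_width: 0.0075
grasp_force: 45.0
```

>>> {"name": "drive_tool", "arguments": {"moves": [{"x":0,"y":0,"z":0.7,"rx":0,"ry":0,"rz":0,"fingers":1},{"x":0,"y":0,"z":1.4,"rx":0,"ry":0,"rz":0,"fingers":1},{"x":0,"y":0,"z":2,"rx":0,"ry":0,"rz":0,"fingers":1},{"x":0,"y":0,"z":2,"rx":0,"ry":0,"rz":0,"fingers":1}]}}

```text
time_s: 13.2
tool_pos: [0.5864, -0.1677, 0.2561]
tool_rot: [180.0, -0.0, 88.1]
force: [0.3, 0.6, -3.2]
grip_width: 0.008
grasp_force: 45.0
```

>>> {"name": "drive_tool", "arguments": {"moves": [{"x":0,"y":0,"z":0.7,"rx":0,"ry":0,"rz":0,"fingers":1},{"x":0,"y":0,"z":1.4,"rx":0,"ry":0,"rz":0,"fingers":1},{"x":0,"y":0,"z":2,"rx":0,"ry":0,"rz":0,"fingers":1},{"x":0,"y":0,"z":2,"rx":0,"ry":0,"rz":0,"fingers":1}]}}

```text
time_s: 13.7
tool_pos: [0.5869, -0.1672, 0.2551]
tool_rot: [179.9, -0.1, 88.1]
force: [-1.0, 2.6, 5.5]
grip_width: 0.0077
grasp_force: 45.0
```

>>> {"name": "drive_tool", "arguments": {"moves": [{"x":0,"y":0,"z":0.5,"rx":0,"ry":0,"rz":0,"fingers":1},{"x":0,"y":0,"z":1,"rx":0,"ry":0,"rz":0,"fingers":1},{"x":0,"y":0,"z":1.5,"rx":0,"ry":0,"rz":0,"fingers":1},{"x":0,"y":0,"z":1.5,"rx":0,"ry":0,"rz":0,"fingers":1}]}}

```text
time_s: 14.2
tool_pos: [0.5872, -0.1669, 0.2545]
tool_rot: [179.8, -0.1, 88.1]
force: [-1.7, 4.1, 9.1]
grip_width: 0.0078
grasp_force: 45.0
```

>>> {"name": "drive_tool", "arguments": {"moves": [{"x":0,"y":0,"z":0.5,"rx":0,"ry":0,"rz":0,"fingers":1},{"x":0,"y":0,"z":1,"rx":0,"ry":0,"rz":0,"fingers":1},{"x":0,"y":0,"z":1,"rx":0,"ry":0,"rz":0,"fingers":1}]}}

```text
time_s: 14.58
tool_pos: [0.5875, -0.1666, 0.2542]
tool_rot: [179.8, -0.1, 88.1]
force: [-1.3, 4.8, 11.6]
grip_width: 0.0079
grasp_force: 45.0
```

>>> {"name": "drive_tool", "arguments": {"moves": [{"x":0,"y":0,"z":-1,"rx":0,"ry":0,"rz":0,"fingers":1},{"x":0,"y":0,"z":-2,"rx":0,"ry":0,"rz":0,"fingers":1},{"x":0,"y":0,"z":-3.5,"rx":0,"ry":0,"rz":0,"fingers":1},{"x":0,"y":0,"z":-5,"rx":0,"ry":0,"rz":0,"fingers":1},{"x":1.5,"y":0,"z":-5,"rx":0,"ry":0,"rz":0,"fingers":1},{"x":3,"y":0,"z":-5,"rx":0,"ry":0,"rz":0,"fingers":1},{"x":4,"y":0,"z":-5,"rx":0,"ry":0,"rz":0,"fingers":1},{"x":4,"y":0,"z":-5,"rx":0,"ry":0,"rz":0,"fingers":1}]}}

```text
time_s: 15.58
tool_pos: [0.5862, -0.1641, 0.2564]
tool_rot: [-180.0, 0.0, 88.0]
force: [-0.5, 0.7, -2.8]
grip_width: 0.0076
grasp_force: 45.0
```

>>> {"name": "drive_tool", "arguments": {"moves": [{"x":0,"y":0,"z":0.7,"rx":0,"ry":0,"rz":0,"fingers":1},{"x":0,"y":0,"z":1.4,"rx":0,"ry":0,"rz":0,"fingers":1},{"x":0,"y":0,"z":2,"rx":0,"ry":0,"rz":0,"fingers":1},{"x":0,"y":0,"z":2,"rx":0,"ry":0,"rz":0,"fingers":1}]}}

```text
time_s: 16.08
tool_pos: [0.5865, -0.1639, 0.2546]
tool_rot: [180.0, 0.0, 88.0]
force: [-0.2, -0.3, -2.6]
grip_width: 0.0076
grasp_force: 45.0
```

>>> {"name": "drive_tool", "arguments": {"moves": [{"x":0,"y":0,"z":0.5,"rx":0,"ry":0,"rz":0,"fingers":1},{"x":0,"y":0,"z":1,"rx":0,"ry":0,"rz":0,"fingers":1},{"x":0,"y":0,"z":1,"rx":0,"ry":0,"rz":0,"fingers":1}]}}

```text
time_s: 16.45
tool_pos: [0.5867, -0.1642, 0.254]
tool_rot: [179.9, 0.0, 88.0]
force: [-1.4, -0.4, 0.1]
grip_width: 0.0076
grasp_force: 45.0
```

>>> {"name": "drive_tool", "arguments": {"moves": [{"x":-0.5,"y":0,"z":0,"rx":0,"ry":0,"rz":0,"fingers":1},{"x":-1,"y":0,"z":0,"rx":0,"ry":0,"rz":0,"fingers":1},{"x":-1,"y":0,"z":0,"rx":0,"ry":0,"rz":0,"fingers":1}]}}

```text
time_s: 16.82
tool_pos: [0.5866, -0.1648, 0.2536]
tool_rot: [180.0, 0.0, 88.1]
force: [0.4, -1.2, -1.0]
grip_width: 0.0078
grasp_force: 45.0
```

```bash
sed -i "s/o\['grip_width'\].round(5)/o['grip_width']/" st.py; python3 st.py
```

```text
16.825 [ 0.58656 -0.1648   0.25357] [179.98   0.    88.05] [ 0.37 -1.18 -1.04] [-0.314 -0.029 -0.013] 0.00784057224516262 44.987869430333376
```

>>> {"name": "drive_tool", "arguments": {"moves": [{"x":-0.4,"y":0,"z":0.3,"rx":0,"ry":0,"rz":0,"fingers":1},{"x":-0.7,"y":0,"z":0.7,"rx":0,"ry":0,"rz":0,"fingers":1},{"x":-0.7,"y":0,"z":1,"rx":0,"ry":0,"rz":0,"fingers":1},{"x":-0.7,"y":0,"z":1,"rx":0,"ry":0,"rz":0,"fingers":1}]}}

```text
time_s: 17.32
tool_pos: [0.5866, -0.1651, 0.2532]
tool_rot: [180.0, -0.0, 88.1]
force: [-0.8, 1.1, 4.6]
grip_width: 0.008
grasp_force: 45.0
```

```bash
python3 st.py
```

```text
17.325 [ 0.58658 -0.16509  0.25319] [ 1.7996e+02 -4.0000e-02  8.8070e+01] [-0.83  1.14  4.65] [0.198 0.454 0.014] 0.008007692207437056 44.98852810822427
```

>>> {"name": "drive_tool", "arguments": {"moves": [{"x":0,"y":0,"z":0.3,"rx":0,"ry":0,"rz":0,"fingers":1},{"x":0,"y":0,"z":0.6,"rx":0,"ry":0,"rz":0,"fingers":1},{"x":0,"y":0,"z":0.8,"rx":0,"ry":0,"rz":0,"fingers":1},{"x":0,"y":0,"z":0.8,"rx":0,"ry":0,"rz":0,"fingers":1}]}}

```text
time_s: 17.82
tool_pos: [0.5866, -0.1652, 0.2531]
tool_rot: [179.9, -0.1, 88.1]
force: [-3.1, 1.9, 7.7]
grip_width: 0.0081
grasp_force: 45.0
```

```bash
python3 st.py
```

```text
17.825 [ 0.58664 -0.16515  0.25313] [ 1.7993e+02 -5.0000e-02  8.8070e+01] [-3.1   1.86  7.74] [0.383 0.737 0.035] 0.008084867925886976 44.98933176510036
```

>>> {"name": "drive_tool", "arguments": {"moves": [{"x":0.2,"y":-0.2,"z":0.2,"rx":0,"ry":0,"rz":0,"fingers":1},{"x":0.3,"y":-0.4,"z":0.4,"rx":0,"ry":0,"rz":0,"fingers":1},{"x":0.3,"y":-0.5,"z":0.5,"rx":0,"ry":0,"rz":0,"fingers":1},{"x":0.3,"y":-0.5,"z":0.5,"rx":0,"ry":0,"rz":0,"fingers":1}]}}

```text
time_s: 18.32
tool_pos: [0.5866, -0.1651, 0.2531]
tool_rot: [179.9, -0.0, 88.1]
force: [-1.3, 1.6, 9.8]
grip_width: 0.0078
grasp_force: 45.0
```

```bash
python3 st.py
```

```text
18.325 [ 0.58655 -0.16512  0.25309] [ 1.7986e+02 -3.0000e-02  8.8070e+01] [-1.31  1.61  9.83] [0.245 0.598 0.035] 0.007759399458415808 44.98908715322614
```

9.8 N. I'll hold it there.

>>> {"name": "drive_tool", "arguments": {"moves": [{"x":0,"y":0,"z":0,"rx":0,"ry":0,"rz":0,"fingers":1},{"x":0,"y":0,"z":0,"rx":0,"ry":0,"rz":0,"fingers":1},{"x":0,"y":0,"z":0,"rx":0,"ry":0,"rz":0,"fingers":1},{"x":0,"y":0,"z":0,"rx":0,"ry":0,"rz":0,"fingers":1},{"x":0,"y":0,"z":0,"rx":0,"ry":0,"rz":0,"fingers":1},{"x":0,"y":0,"z":0,"rx":0,"ry":0,"rz":0,"fingers":1},{"x":0,"y":0,"z":0,"rx":0,"ry":0,"rz":0,"fingers":1},{"x":0,"y":0,"z":0,"rx":0,"ry":0,"rz":0,"fingers":1},{"x":0,"y":0,"z":0,"rx":0,"ry":0,"rz":0,"fingers":1},{"x":0,"y":0,"z":0,"rx":0,"ry":0,"rz":0,"fingers":1},{"x":0,"y":0,"z":0,"rx":0,"ry":0,"rz":0,"fingers":1}]}}

```text
time_s: 19.7
tool_pos: [0.5866, -0.1651, 0.2531]
tool_rot: [179.9, -0.0, 88.1]
force: [-1.5, 0.9, 9.6]
grip_width: 0.0075
grasp_force: 45.0
```

>>> {"name": "drive_tool", "arguments": {"moves": [{"x":0,"y":0,"z":-0.4,"rx":0,"ry":0,"rz":0,"fingers":1},{"x":0,"y":0,"z":-0.8,"rx":0,"ry":0,"rz":0,"fingers":1},{"x":0,"y":0,"z":-1.2,"rx":0,"ry":0,"rz":0,"fingers":1},{"x":0,"y":0,"z":-1.6,"rx":0,"ry":0,"rz":0,"fingers":1},{"x":0,"y":0,"z":-1.6,"rx":0,"ry":0,"rz":0,"fingers":1}]}}

```text
time_s: 20.32
tool_pos: [0.5865, -0.1651, 0.2532]
tool_rot: [179.9, 0.0, 88.1]
force: [1.3, -0.1, 5.1]
grip_width: 0.008
grasp_force: 45.0
```

```bash
python3 st.py
```

```text
20.325 [ 0.58649 -0.16509  0.25319] [179.92   0.    88.06] [ 1.32 -0.13  5.08] [ 0.047 -0.209 -0.029] 0.007993959132016032 44.98823370784521
```

>>> {"name": "drive_tool", "arguments": {"moves": [{"x":0,"y":-0.1,"z":-0.4,"rx":0,"ry":0,"rz":0,"fingers":1},{"x":0,"y":-0.1,"z":-0.8,"rx":0,"ry":0,"rz":0,"fingers":1},{"x":0,"y":-0.1,"z":-1.2,"rx":0,"ry":0,"rz":0,"fingers":1},{"x":0,"y":0,"z":-1.5,"rx":0,"ry":0,"rz":0,"fingers":1},{"x":0,"y":0,"z":-1.5,"rx":0,"ry":0,"rz":0,"fingers":1}]}}

```text
time_s: 20.95
tool_pos: [0.5851, -0.165, 0.2534]
tool_rot: [-179.9, -0.0, 88.0]
force: [1.4, 0.4, -3.7]
grip_width: 0.0076
grasp_force: 45.0
```

>>> {"name": "drive_tool", "arguments": {"moves": [{"x":0,"y":0,"z":0,"rx":0,"ry":0,"rz":0,"fingers":1},{"x":0,"y":0,"z":0,"rx":0,"ry":0,"rz":0,"fingers":1},{"x":0,"y":0,"z":0,"rx":0,"ry":0,"rz":0,"fingers":1}], "force": 10}}

```text
time_s: 21.32
tool_pos: [0.5856, -0.1653, 0.2541]
tool_rot: [-180.0, 0.0, 88.0]
force: [-0.3, 0.6, -3.6]
grip_width: 0.008
grasp_force: 10.0
```

```bash
python3 st.py
```

```text
21.325 [ 0.58557 -0.16533  0.25406] [-1.7995e+02  1.0000e-02  8.8040e+01] [-0.29  0.61 -3.56] [-0.131  0.129  0.016] 0.007956548904509217 9.997138494509272
```

>>> {"name": "drive_tool", "arguments": {"moves": [{"x":0,"y":0,"z":0.2,"rx":0,"ry":0,"rz":0,"fingers":1},{"x":0,"y":0,"z":0.4,"rx":0,"ry":0,"rz":0,"fingers":1},{"x":0,"y":0,"z":0.6,"rx":0,"ry":0,"rz":0,"fingers":1},{"x":0,"y":0,"z":0.9,"rx":0,"ry":0,"rz":0,"fingers":1},{"x":0,"y":0,"z":1.2,"rx":0,"ry":0,"rz":0,"fingers":1},{"x":0,"y":0,"z":1.2,"rx":0,"ry":0,"rz":0,"fingers":1}], "force": 25}}

```text
time_s: 22.08
tool_pos: [0.586, -0.1651, 0.2534]
tool_rot: [180.0, -0.0, 88.1]
force: [-0.5, 0.5, -1.6]
grip_width: 0.0072
grasp_force: 25.0
```

```bash
python3 st.py
```

```text
22.075 [ 0.58603 -0.1651   0.25345] [ 1.7998e+02 -1.0000e-02  8.8060e+01] [-0.55  0.55 -1.61] [-0.003  0.164  0.073] 0.007243348535795458 24.99690824886784
```

The last lifted slightly after the tug. There is plenty of time, so I'll seat it again, repeat the tug, and unload without lifting.

>>> {"name": "drive_tool", "arguments": {"moves": [{"x":0,"y":0,"z":0.3,"rx":0,"ry":0,"rz":0,"fingers":1},{"x":0,"y":0,"z":0.6,"rx":0,"ry":0,"rz":0,"fingers":1},{"x":0,"y":0,"z":0.9,"rx":0,"ry":0,"rz":0,"fingers":1},{"x":0,"y":0,"z":1.2,"rx":0,"ry":0,"rz":0,"fingers":1},{"x":0,"y":-0.2,"z":1.5,"rx":0,"ry":0,"rz":0,"fingers":1},{"x":0,"y":-0.3,"z":1.8,"rx":0,"ry":0,"rz":0,"fingers":1},{"x":0,"y":-0.3,"z":2,"rx":0,"ry":0,"rz":0,"fingers":1},{"x":0,"y":-0.3,"z":2,"rx":0,"ry":0,"rz":0,"fingers":1}], "force": 45}}

```text
time_s: 23.08
tool_pos: [0.5861, -0.1652, 0.2531]
tool_rot: [179.9, -0.0, 88.1]
force: [-3.2, 1.8, 8.8]
grip_width: 0.0075
grasp_force: 45.0
```

>>> {"name": "drive_tool", "arguments": {"moves": [{"x":0.1,"y":-0.3,"z":0.2,"rx":0,"ry":0,"rz":0,"fingers":1},{"x":0.2,"y":-0.5,"z":0.4,"rx":0,"ry":0,"rz":0,"fingers":1},{"x":0.2,"y":-0.5,"z":0.4,"rx":0,"ry":0,"rz":0,"fingers":1},{"x":0.2,"y":-0.5,"z":0.4,"rx":0,"ry":0,"rz":0,"fingers":1},{"x":0.2,"y":-0.5,"z":0.4,"rx":0,"ry":0,"rz":0,"fingers":1},{"x":0.2,"y":-0.5,"z":0.4,"rx":0,"ry":0,"rz":0,"fingers":1},{"x":0.2,"y":-0.5,"z":0.4,"rx":0,"ry":0,"rz":0,"fingers":1},{"x":0.2,"y":-0.5,"z":0.4,"rx":0,"ry":0,"rz":0,"fingers":1},{"x":0.2,"y":-0.5,"z":0.4,"rx":0,"ry":0,"rz":0,"fingers":1},{"x":0.2,"y":-0.5,"z":0.4,"rx":0,"ry":0,"rz":0,"fingers":1},{"x":0.2,"y":-0.5,"z":0.4,"rx":0,"ry":0,"rz":0,"fingers":1},{"x":0.2,"y":-0.5,"z":0.4,"rx":0,"ry":0,"rz":0,"fingers":1}]}}

```text
time_s: 24.58
tool_pos: [0.586, -0.1651, 0.2531]
tool_rot: [179.8, -0.0, 88.1]
force: [-2.3, 1.5, 9.6]
grip_width: 0.0075
grasp_force: 45.0
```

>>> {"name": "drive_tool", "arguments": {"moves": [{"x":0,"y":0,"z":-0.3,"rx":0,"ry":0,"rz":0,"fingers":1},{"x":0,"y":0,"z":-0.6,"rx":0,"ry":0,"rz":0,"fingers":1},{"x":0,"y":0,"z":-0.9,"rx":0,"ry":0,"rz":0,"fingers":1},{"x":0,"y":0,"z":-1.2,"rx":0,"ry":0,"rz":0,"fingers":1},{"x":0,"y":0,"z":-1.5,"rx":0,"ry":0,"rz":0,"fingers":1},{"x":0,"y":0,"z":-1.5,"rx":0,"ry":0,"rz":0,"fingers":1}]}}

```text
time_s: 25.32
tool_pos: [0.586, -0.165, 0.2532]
tool_rot: [179.9, 0.0, 88.1]
force: [-0.5, 0.8, 6.0]
grip_width: 0.0078
grasp_force: 45.0
```

>>> {"name": "drive_tool", "arguments": {"moves": [{"x":0,"y":0,"z":-0.3,"rx":0,"ry":0,"rz":0,"fingers":1},{"x":0,"y":0,"z":-0.6,"rx":0,"ry":0,"rz":0,"fingers":1},{"x":0,"y":0,"z":-0.8,"rx":0,"ry":0,"rz":0,"fingers":1},{"x":0,"y":0,"z":-0.8,"rx":0,"ry":0,"rz":0,"fingers":1}]}}

```text
time_s: 25.82
tool_pos: [0.5859, -0.165, 0.2533]
tool_rot: [179.9, 0.0, 88.1]
force: [2.8, -0.5, 3.6]
grip_width: 0.008
grasp_force: 45.0
```

```bash
python3 st.py
```

```text
25.825 [ 0.5859  -0.16501  0.25325] [1.7989e+02 2.0000e-02 8.8060e+01] [ 2.84 -0.5   3.61] [-0.151 -0.9   -0.041] 0.007954604109591493 44.998429622501135
```

>>> {"name": "drive_tool", "arguments": {"moves": [{"x":0,"y":0.3,"z":-0.2,"rx":0,"ry":0,"rz":0,"fingers":1},{"x":0,"y":0.6,"z":-0.4,"rx":0,"ry":0,"rz":0,"fingers":1},{"x":0,"y":0.6,"z":-0.5,"rx":0,"ry":0,"rz":0,"fingers":1},{"x":0,"y":0.6,"z":-0.5,"rx":0,"ry":0,"rz":0,"fingers":1}]}}

```text
time_s: 26.32
tool_pos: [0.5856, -0.165, 0.2533]
tool_rot: [-180.0, 0.0, 88.0]
force: [3.2, -0.3, 1.0]
grip_width: 0.0076
grasp_force: 45.0
```

>>> {"name": "drive_tool", "arguments": {"moves": [{"x":0,"y":0,"z":0,"rx":0,"ry":0,"rz":0,"fingers":1},{"x":0,"y":0,"z":0,"rx":0,"ry":0,"rz":0,"fingers":1},{"x":0,"y":0,"z":0,"rx":0,"ry":0,"rz":0,"fingers":1}], "force": 3}}

```text
time_s: 26.7
tool_pos: [0.5853, -0.1649, 0.2533]
tool_rot: [-179.9, -0.0, 88.0]
force: [1.2, 0.7, 0.1]
grip_width: 0.0078
grasp_force: 3.0
```

```bash
python3 st.py
```

```text
26.7 [ 0.5853  -0.16493  0.25328] [-1.7994e+02 -1.0000e-02  8.8050e+01] [1.19 0.73 0.13] [-0.167 -0.341  0.008] 0.007804210065888958 2.999840307402337
```

>>> {"name": "drive_tool", "arguments": {"moves": [{"x":0,"y":0,"z":0,"rx":0,"ry":0,"rz":0,"fingers":0.78},{"x":0,"y":0,"z":0,"rx":0,"ry":0,"rz":0,"fingers":0.74},{"x":0,"y":0,"z":0,"rx":0,"ry":0,"rz":0,"fingers":0.7},{"x":0,"y":0,"z":0,"rx":0,"ry":0,"rz":0,"fingers":0.6},{"x":0,"y":0,"z":0,"rx":0,"ry":0,"rz":0,"fingers":0.4},{"x":0,"y":0,"z":0,"rx":0,"ry":0,"rz":0,"fingers":0.1},{"x":0,"y":0,"z":0,"rx":0,"ry":0,"rz":0,"fingers":0},{"x":0,"y":0,"z":0,"rx":0,"ry":0,"rz":0,"fingers":0},{"x":0,"y":0,"z":0,"rx":0,"ry":0,"rz":0,"fingers":0},{"x":0,"y":0,"z":0,"rx":0,"ry":0,"rz":0,"fingers":0}]}}

```text
time_s: 27.95
tool_pos: [0.5857, -0.1649, 0.2536]
tool_rot: [180.0, -0.0, 88.1]
force: [0.3, -0.4, 0.6]
grip_width: 0.0434
grasp_force: 0.0
```

```bash
python3 - <<'E'
from h import *
exec(open('st.py').read())
c=shot('scene','scene5');w=shot('wrist','wrist5')
i=c['image'][:,:,::-1];u,v=map(int,proj(c,(.57,-.168,.22)))
a=cv2.resize(i[v-55:v+55,u-50:u+50],(400,440),interpolation=cv2.INTER_CUBIC)
b=cv2.resize(w['image'][100:320,180:380,::-1],(400,440))
cv2.imwrite('pics/m5.png',np.hstack([a,b]))
E
```

```text
27.95 [ 0.58574 -0.16493  0.25357] [180.    -0.    88.05] [ 0.32 -0.39  0.62] [-0.075  0.085  0.011] 0.043386462817961 0.0
```

View pics/m5.png

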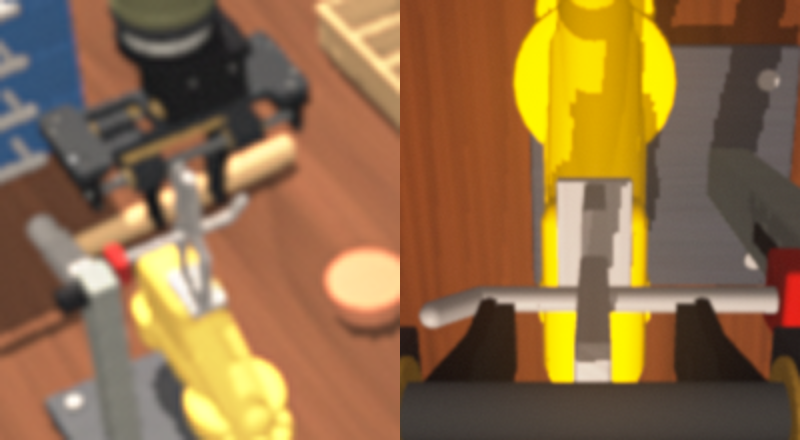

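The last hangs level on the bar with the fingers clear on both sides. Next I'll raise the gripper straight up, let the last settle and compare it across views.

>>> {"name": "drive_tool", "arguments": {"moves": [{"x":0,"y":0,"z":-5,"rx":0,"ry":0,"rz":0,"fingers":0},{"x":0,"y":0,"z":-14,"rx":0,"ry":0,"rz":0,"fingers":0},{"x":0,"y":0,"z":-28,"rx":0,"ry":0,"rz":0,"fingers":0},{"x":0,"y":0,"z":-45,"rx":0,"ry":0,"rz":0,"fingers":0},{"x":0,"y":0,"z":-65,"rx":0,"ry":0,"rz":0,"fingers":0},{"x":0,"y":0,"z":-85,"rx":0,"ry":0,"rz":0,"fingers":0},{"x":0,"y":0,"z":-100,"rx":0,"ry":0,"rz":0,"fingers":0},{"x":0,"y":0,"z":-110,"rx":0,"ry":0,"rz":0,"fingers":0},{"x":0,"y":0,"z":-110,"rx":0,"ry":0,"rz":0,"fingers":0},{"x":0,"y":0,"z":-110,"rx":0,"ry":0,"rz":0,"fingers":0},{"x":0,"y":0,"z":-110,"rx":0,"ry":0,"rz":0,"fingers":0},{"x":0,"y":0,"z":-110,"rx":0,"ry":0,"rz":0,"fingers":0},{"x":0,"y":0,"z":-110,"rx":0,"ry":0,"rz":0,"fingers":0},{"x":0,"y":0,"z":-110,"rx":0,"ry":0,"rz":0,"fingers":0},{"x":0,"y":0,"z":-110,"rx":0,"ry":0,"rz":0,"fingers":0},{"x":0,"y":0,"z":-110,"rx":0,"ry":0,"rz":0,"fingers":0}]}}

```text
time_s: 30.05
tool_pos: [0.5857, -0.165, 0.3636]
tool_rot: [180.0, -0.0, 88.1]
force: [1.0, -0.4, -0.4]
grip_width: 0.0433
grasp_force: 0.0
```

```bash
python3 - <<'E'
from h import *
exec(open('st.py').read())
def cen(c):
    m=cv2.inRange(cv2.cvtColor(c['image'],cv2.COLOR_RGB2HSV),(22,130,120),(35,255,255));n,l,st,ce=cv2.connectedComponentsWithStats(m)
    return [(ce[i].round(2).tolist(),int(st[i,4])) for i in range(1,n) if st[i,4]>150]
for k in range(5): c=shot('scene','scene6');print(cen(c))
i=c['image'][:,:,::-1];u,v=map(int,proj(c,(.57,-.168,.18)))
cv2.imwrite('pics/m6.png',cv2.resize(i[v-70:v+70,u-90:u+90],(720,560),interpolation=cv2.INTER_CUBIC))
E
```

```text
30.05 [ 0.58574 -0.16497  0.36358] [179.99  -0.    88.05] [ 1.03 -0.36 -0.4 ] [-0.085  0.082 -0.002] 0.043336898574566456 0.0
[([224.76, 211.05], 628), ([403.66, 263.37], 1184), ([312.86, 366.24], 509)]
[([224.74, 211.01], 625), ([403.6, 263.17], 1193), ([312.76, 366.2], 510)]
[([224.71, 211.0], 625), ([403.59, 263.23], 1198), ([312.8, 366.28], 506)]
[([224.83, 211.13], 624), ([403.57, 263.14], 1192), ([312.84, 366.25], 507)]
[([224.77, 211.01], 628), ([403.7, 263.37], 1186), ([312.9, 366.21], 505)]
```

View pics/m6.png

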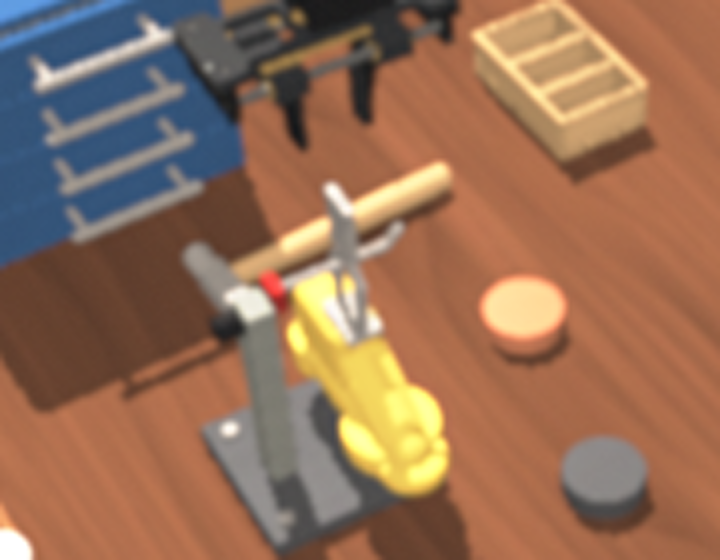

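The last hangs still from the hook alone, and the gripper is clear of it.

```bash
python3 -c "
from cell import workorder
print(workorder.sign_off())"
```

```text
the job is handed in; nothing more can be done
None
```

The yellow last hangs still from the hook alone: I tugged it straight down at about 9.6 N for over a second, let go and handed the job in at about 30 s; finding the bar pressed about 12 N on the hook for a moment, and I tugged twice because the last lifted just under 1 mm after the first.

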